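Put the water tank back on the coffee machine

ROBOT

A 6-joint arm with a two-finger parallel gripper is mounted at the origin on a cart in front of the work surface, level with it; the furniture and walls round the work are solid. World frame = base frame: x ahead of the robot, y to its left, z up, the work surface at z = 0. Lengths are in m, angles in rad, forces in N, time in s.
With the tool pointing down it reaches from about 0.275 to 0.775 m from the base axis. Payload 14.6 kg.
Tool frame: the origin (TCP) lies midway between the tips of the shut fingers; the grasp point (between the pads) lies 19 mm behind it (manip.grip_point_offset is the distance from the TCP to the grasp point, in m); z points along the fingers, y is the line along which they close (so a half turn about z gives the same grasp; the last joint's range is limited). The gripper opens to 85 mm and grips with 20 to 120 N. Pads are 22 mm wide; open, the fingers measure 114 mm over their backs; the gripper's body (76 mm by 85 mm) begins 54 mm behind the grasp point. The pads swing forward as they close: fully open they stand 13 mm farther back than shut.
Start: joints at [0.993, 0.263, -0.048, 1.259, 0, 1.415], TCP at [0.215, 0.479, 0.231] pointing down, gripper open.
Joint ranges: [-2.65, 2.65], [-0.89, 1.7], [-1.18, 1.37], [-2.13, 2.11], [-1.35, 1.29], [-3.14, 3.14]. Speed limits (rad/s): [1.89, 1.89, 2.57, 2.79, 3.14, 3.14].

INTERFACE

Orientations are given as [roll, pitch, yaw] about the fixed x, y, z axes, in that order (R = Rz(yaw) Ry(pitch) Rx(roll)).
In Python, from rig import manip gives the robot as it stands. The module is installed in compiled form; this text tells all that it offers.
- The arm moves only by the shell command python3 -m jog 'ROWS' [OPENING] [FORCE]. ROWS is JSON, one flat list of numbers, 6 for each row, row after row: the shift along the tool's x, y, z in m, then the turn, a rotation vector about the tool's x, y, z in rad. In form: [dx, dy, dz, rx, ry, rz, dx, dy, dz, rx, ry, rz, ...]. A call has 1 to 12 rows; each row is the pose to reach, as a shift and turn from the pose commanded when the call began, along the tool's axes at that moment; what a row does not reach only later rows make up. A row lasts 1/10 s, in which the tool goes at most 50 mm and 8.59 degrees, less where a joint would pass 70% of its speed; a pose out of reach is approached as far as the arm can. A call with a gripper value outside its range is refused whole. OPENING is the finger opening in m, from 0 to 0.0854, set as the call begins (- or left out, the last holds). The fingers move at their own pace and stop on an object; FORCE is the grip in N (left out, the last holds). Time passes only in rows, so rows that repeat a pose let the fingers close. It gives the time, the measured TCP pose, the force, the opening and the grip force at its end, in the units of the state.
- manip.get_obs(): the state, without advancing time (a new reading comes with each control period).
- manip.read_camera(name): name is "scene" or "top" or "wrist"; returns a dict with "color" (420x560x3 uint8, red, green, blue), "range_z" (420x560 float32, m along the optical axis (not along the pixel's ray), 0 where there is no reading), "fx", "fy", "cx", "cy" (pixels), "extrinsics" (4x4, takes a point from camera to world coordinates); the wrist camera has in their place "tool_from_camera" (4x4, takes a point from camera to tool coordinates, whose origin is the TCP and whose axes are the flange's). Camera axes: x right, y up, looking along -z (the intrinsics and any distortion apply to the point x, -y, -z); pixel columns grow to the right and rows downward; lengths in m; the calibration is good to about 2 mm. The wrist camera is an equidistant fisheye: a pixel r from the principal point sees the ray r / f radians off the axis. A picture is of the moment at which its call begins: read the wrist's pose just before it.
- manip.finish_job(): hands the job in; it is judged then, once.
The state is a dict: "clock": time; "q": joint angles; "qd": joint speeds; "joint_efforts": joint torques, N m; "tool_pos": TCP position; "tool_rot": TCP orientation; "ft_force": force on the tool from outside, world axes, zero at the start; "torque": the same for the moment, N m; "finger_gap": opening from 0.0 (shut) to 1.0 (fully open); "gripper_force": force on a finger pad.
Only numpy, scipy, OpenCV 4.12 (cv2) and the standard library are available. Lean on these libraries where they do the work, as an engineer would, in place of code of your own. Each camera call takes 0.05 s, during which the arm holds its last target. There are 200 camera calls.

TASK

Put the rinsed, empty water tank back on the coffee machine, whose back is turned to you. Tip it a good 20 degrees towards you with its toe low, slip the toe under the grey lip at the near end of the seat and push the sprung jaw back towards you; then swing the tank level, let the spring take it home with its heel under the ledge, and press it down flat on the valve pin. Do not force it, do not let it fall into place, and leave the other things where they are.

Things in the scene. Friction and masses are not known exactly. Their poses are not given: they have to be found in the camera images.
- water_tank: clear smoky plastic tank with a black lid: shell 70 mm deep (x), 90 mm wide (y), lid top 101 mm up. Origin: centre of the underside; z up. Empty, about 0.3 kg. At -x a black toe, 60 mm wide and 6 mm thick, flush with the underside, sticks out 13 mm from the shell. Starts upright on the worktop, toe roughly towards the robot
- tank_grip (a point): centre of the black grip rib across the lid: 16 mm thick (tank's x), 50 mm long (y), 28 mm high, from 101 to 129 mm above the tank's underside, midway over its origin; to be pinched from above across its 16 mm. This point is 115 mm above the underside
- tank_toe (a point): middle of the toe's lower front edge: in the tank's frame 48 mm to -x of its origin, at the height of the underside
- tank_heel (a point): middle of the lower rear edge of the black heel nib, 41 mm to +x of the tank's origin at the height of the underside; the nib is 60 mm wide, 5 mm thick, flush with the underside, and sticks out 6 mm from the shell
- tank_seat (a point): on the fixed coffee machine (cream body, black foot, 108 mm wide): the middle of the flat black seat floor, 28 mm above the worktop, where the tank's origin comes to rest. Axes as the seated tank's: +x into the machine, -x to the near end of the seat, z up. Cheeks 48 mm to either side (3 mm play), from x = -10 mm to the back wall, are 16 mm high with a lead-in
- jaw_rest (a point): where the free edge of the grey lip stands at rest, on its underside: x = -39 mm, z = +10 mm from tank_seat, same axes (a fixed point). The lip, 66 mm wide, 6 mm thick, juts 8 mm from the inner face (x = -47 mm) of a sprung jaw 17 mm high. The toe pushes the jaw to -x: 6 N at first, 9 N at its hard stop after 6.5 mm. A tank tipped 18 to 28 degrees, heel up, gets its toe in
- heel_ledge (a point): free edge of the fixed grey ledge at the far end of the seat, on its underside: x = +38 mm, z = +7 mm from tank_seat, same axes; 70 mm wide, 4 mm thick, jutting 3 mm from a face at x = +41 mm. The heel nib passes down by it only with the jaw pushed almost to its stop (level tank 3.8 mm or more to -x of tank_seat). Back wall: x = +52 mm, 92 mm above the floor; from x = +88 mm 151 mm
- valve_pin (a joint): blue spring pin, 12 mm wide, in the seat floor 8 mm to +x of tank_seat; 0 = standing 5 mm proud of the floor, 0.005 = pressed flush by a seated tank; takes 0.4 to 1.2 N, less than the tank's weight. The sprung jaw's rubbing can keep the toe a few mm up until the tank is pressed down with about 8 N
- bowl: white bowl with a row of red dots, 150 mm wide, 61 mm high; origin at the centre of its underside; a bystander
- timer: dark grey round kitchen timer, 60 mm wide, 25 mm high; origin at the centre of its underside; a bystander
- spice_box: white round tin, 62 mm wide, 25 mm high; origin at the centre of its underside; a bystander

How it is judged:
By the outcome, as a careful person would: the job done as asked, in the order asked, and still so for the second after the job is handed in, with the robot touching nothing.
It also fails if it takes over 72 s, if anything falls off the work surface, if the arm or the gripper's body presses on something with over 40 N, if the wrist force passes 120 N, or if a joint passes its speed limit or range.

## Working session

There is one attempt and no reset: what is moved stays moved. The work goes in short steps, Python scripts to look and compute and a shell command to move; the robot and the scene stay as the last step left them, time stands still between calls to the robot, and variables do not carry over. Pictures are saved under pics/ and viewed, at most 10 in all, crops included, and the job is handed in when it is done.

```bash
mkdir -p pics; cat > h.py <<'E'
import numpy as np, cv2
from rig import manip
from scipy.spatial.transform import Rotation as R
def save(name,fn):
    c=manip.read_camera(name); cv2.imwrite('pics/'+fn,c['color'][:,:,::-1]); np.savez('pics/'+fn+'.npz',**c); return c
def pts(c):
    # world points (HxWx3) from depth for scene/top
    z=c['range_z']; v,u=np.mgrid[:z.shape[0],:z.shape[1]]
    p=np.stack([(u-c['cx'])/c['fx']*z,-(v-c['cy'])/c['fy']*z,-z],-1)
    E=c['extrinsics']; return p@E[:3,:3].T+E[:3,3]
E
python3 - <<'E'
from h import *
a=save('scene','s1.png');b=save('top','t1.png')
for c in(a,b): print(c['fx'],c['fy'],c['cx'],c['cy'],np.round(c['extrinsics'],3).tolist(), [k for k in c])
o=manip.get_obs();print(o)
E
```

```text
444.4334259242688 444.4334259242688 273.71699919247203 213.85632017793486 [[0.898, 0.207, -0.388, 0.062], [-0.44, 0.453, -0.776, -1.002], [0.015, 0.867, 0.498, 0.676], [0.0, 0.0, 0.0, 1.0]] ['color', 'range_z', 'fx', 'fy', 'cx', 'cy', 'extrinsics']
404.57938395606635 404.57938395606635 282.86943465758026 206.1145854862416 [[0.0, 0.985, -0.174, 0.359], [-1.0, 0.0, -0.001, -0.12], [-0.001, 0.174, 0.985, 1.05], [0.0, 0.0, 0.0, 1.0]] ['color', 'range_z', 'fx', 'fy', 'cx', 'cy', 'extrinsics']
{'clock': 0.1, 'q': array([ 9.92679194e-01,  2.63465347e-01, -4.88705122e-02,  1.25937542e+00,
       -3.57322413e-05,  1.41549538e+00]), 'qd': array([ 0.00139097, -0.00180116,  0.00362996, -0.00116533,  0.0007106 ,
        0.0004428 ]), 'joint_efforts': array([ 3.37725869e-03, -6.38577104e+01,  3.85064042e+01,  9.99806158e-03,
       -1.00919274e-04,  1.89124518e-05]), 'tool_pos': array([0.21530623, 0.47855836, 0.23087931]), 'tool_rot': array([-3.14068319e+00, -1.06220226e-04,  2.71877643e+00]), 'ft_force': array([ 0.67491391,  0.38905541, -0.38930554]), 'torque': array([-0.05230005, -0.02283077, -0.04159205]), 'gripper_force': 0.0, 'finger_gap': 1.000425060556891}
```

View pics/s1.png

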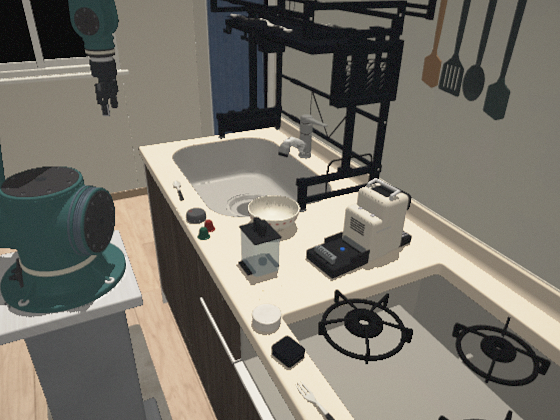

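View pics/t1.png

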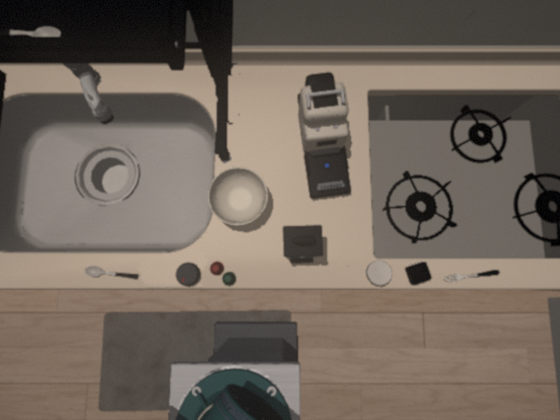

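The scene view shows the tank at about (260,250) and the machine at (365,235), with the bowl at (274,213). In the top view the tank lid is at (303,242), the blue pin at (326,165), the grey lip near (330,186), the bowl at (238,197) and the white tin at (379,272).

```bash
python3 - <<'E'
from h import *
c=dict(np.load('pics/t1.png.npz')); P=pts(c); im=c['color']
crop=im[140:275,270:365]; cv2.imwrite('pics/t1c.png',cv2.resize(crop,None,fx=4.4,fy=4.4,interpolation=cv2.INTER_CUBIC)[:,:,::-1])
hsv=cv2.cvtColor(im,cv2.COLOR_RGB2HSV)
m=cv2.inRange(hsv,(95,80,30),(130,255,255)); 
n,l,s,ce=cv2.connectedComponentsWithStats(m)
for i in range(1,n):
    if s[i,4]>2: print('blue',s[i],ce[i],P[l==i].mean(0))
X,Y,Z=P[...,0],P[...,1],P[...,2]
roi=np.zeros(Z.shape,bool); roi[215:270,275:330]=1
# lid & rib
for lo,hi in((.093,.108),(.12,.14)):
    k=roi&(Z>lo)&(Z<hi); q=P[k][:,:2].astype(np.float32); print(lo,k.sum(),P[k].mean(0),cv2.minAreaRect(q))
roi[:]=0; roi[70:205,295:360]=1
for lo,hi in((.02,.033),(.034,.05),(.1,.13),(.14,.2)):
    k=roi&(Z>lo)&(Z<hi); q=P[k][:,:2].astype(np.float32); print(lo,k.sum(),P[k].mean(0),cv2.minAreaRect(q))
for v in range(140,206,3): print(v,np.round(P[v,327],3),im[v,327], np.round(P[v,315],3))
E
```

```text
blue [324 163   6   5  22] [326.5 165. ] [ 0.64781821 -0.23243474  0.03031623]
0.093 1061 [ 0.44322096 -0.164005    0.09995584] ((0.4445401132106781, -0.16454486548900604), (0.0729365348815918, 0.09196536988019943), 0.8586692214012146)
0.12 149 [ 0.44337682 -0.16349677  0.12679154] ((0.4436241686344147, -0.1637689471244812), (0.014069722034037113, 0.04829395189881325), 0.3372232913970947)
0.02 1485 [ 0.63027987 -0.23217319  0.02666572] ((0.7120646238327026, -0.22140547633171082), (0.28829848766326904, 0.1077984943985939), 8.23537826538086)
0.034 562 [ 0.64700326 -0.2285905   0.04089358] ((0.6875773072242737, -0.22575432062149048), (0.21460804343223572, 0.10770851373672485), 7.6758503913879395)
0.1 870 [ 0.70985244 -0.21851673  0.1168508 ] ((0.757008969783783, -0.21666979789733887), (0.1416139155626297, 0.10872896015644073), 7.802460670471191)
0.14 1931 [ 0.77132134 -0.21209661  0.16169745] ((0.784500002861023, -0.21264728903770447), (0.12102033942937851, 0.10814312845468521), 8.257051467895508)
140 [ 0.691 -0.227  0.101] [69 64 57] [ 0.687 -0.196  0.114]
143 [ 0.69  -0.229  0.083] [4
[... 560 characters left out ...]
 [ 0.634 -0.202  0.03 ]
173 [ 0.627 -0.234  0.028] [52 47 43] [ 0.627 -0.202  0.027]
176 [ 0.619 -0.234  0.026] [56 50 46] [ 0.619 -0.202  0.028]
179 [ 0.611 -0.233  0.029] [55 50 47] [ 0.611 -0.202  0.027]
182 [ 0.602 -0.233  0.031] [77 74 71] [ 0.602 -0.202  0.031]
185 [ 0.592 -0.232  0.04 ] [92 86 84] [ 0.595 -0.202  0.028]
188 [ 0.583 -0.231  0.044] [75 71 68] [ 0.587 -0.202  0.028]
191 [ 0.579 -0.233  0.029] [55 50 46] [ 0.579 -0.202  0.027]
194 [ 0.571 -0.232  0.029] [52 47 41] [ 0.571 -0.202  0.027]
197 [ 0.569 -0.236 -0.001] [98 87 77] [ 0.565 -0.202  0.019]
200 [ 0.561 -0.235  0.   ] [177 156 140] [ 0.561 -0.204  0.001]
203 [ 0.553 -0.235 -0.001] [180 160 143] [ 0.553 -0.204 -0.   ]
```

View pics/t1c.png

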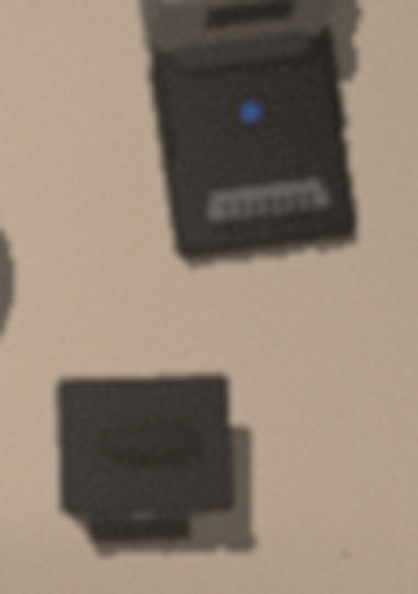

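The crop shows the tank (lid at about (145,445), toe at (140,525), so toe towards the robot and nearly square), the blue pin at (250,112) and the grey ridged lip at (268,198). Moving above the tank.

```bash
python3 -m jog '[-0.12,-0.125,0,0,0,0.28, -0.24,-0.25,0,0,0,0.57, -0.36,-0.37,0,0,0,0.85, -0.473,-0.492,0,0,0,1.138, -0.473,-0.492,0,0,0,1.138, -0.473,-0.492,0,0,0,1.138, -0.473,-0.492,0,0,0,1.138, -0.473,-0.492,0,0,0,1.138, -0.473,-0.492,0,0,0,1.138, -0.473,-0.492,0,0,0,1.138, -0.473,-0.492,0,0,0,1.138, -0.473,-0.492,0,0,0,1.138]' 0.0854 60
```

```text
clock: 1.3
tool_pos: [0.4156, -0.0837, 0.2312]
tool_rot: [3.142, -0.0, 1.58]
ft_force: [1.3, 1.2, 0.0]
finger_gap: 1.0
gripper_force: 0.0
```

```bash
python3 -m jog '[-0.04,0.014,0,0,0,0, -0.08,0.028,0,0,0,0, -0.08,0.028,0,0,0,0, -0.08,0.028,0,0,0,0]'; python3 - <<'E'
from h import *
o=manip.get_obs(); c=save('wrist','w1.png'); print(o['tool_pos'],o['tool_rot'],c['fx'],c['cx'],c['cy'],np.round(c['tool_from_camera'],3).tolist())
E
```

```text
clock: 1.7
tool_pos: [0.4442, -0.1617, 0.2307]
tool_rot: [-3.14, -0.001, 1.579]
ft_force: [-0.1, 0.0, 0.1]
finger_gap: 0.999
gripper_force: 0.0
[ 0.44416076 -0.16168843  0.23070395] [-3.14041862e+00 -7.81142236e-04  1.57919218e+00] 325.19226210127806 275.8370324244598 210.36728311088862 [[0.001, 0.954, 0.3, 0.076], [1.0, -0.001, -0.001, -0.001], [-0.0, 0.3, -0.954, -0.143], [0.0, 0.0, 0.0, 1.0]]
```

View pics/w1.png

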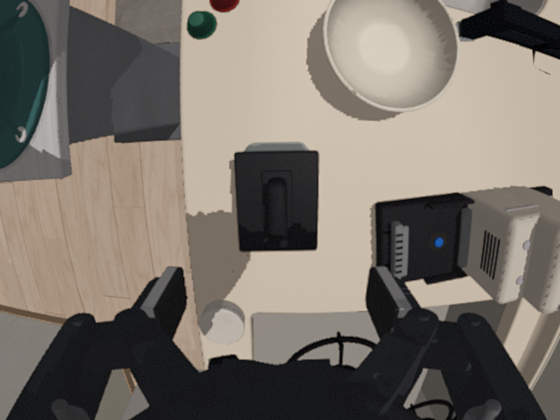

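The wrist view shows the tank lid at (277,200), its rib at (276,210), the pin at (439,242) and the lip at (399,250), with the white tin at (222,322) and the bowl at (390,45). Measuring with this.

```bash
cat >> h.py <<'E'
def wpts(c,o):
    z=c['range_z']; v,u=np.mgrid[:z.shape[0],:z.shape[1]]
    x=u-c['cx']; y=v-c['cy']; r=np.hypot(x,y)+1e-9; t=np.tan(r/c['fx'])
    p=np.stack([x/r*t*z,-y/r*t*z,-z],-1)
    T=c['tool_from_camera']; p=p@T[:3,:3].T+T[:3,3]
    return p@R.from_euler('xyz',o['tool_rot']).as_matrix().T+o['tool_pos']
E
python3 - <<'E'
from h import *
c=dict(np.load('pics/w1.png.npz')); o=dict(tool_pos=np.array([0.44416,-0.16169,0.23070]),tool_rot=[-3.14042,-.00078,1.57919])
P=wpts(c,o); im=c['color']; Z=P[...,2]
hsv=cv2.cvtColor(im,cv2.COLOR_RGB2HSV)
roi=np.zeros(Z.shape,bool); roi[140:260,225:330]=1
for lo,hi in((.095,.108),(.122,.136)):
    k=roi&(Z>lo)&(Z<hi); q=P[k][:,:2].astype(np.float32); print(lo,k.sum(),P[k].mean(0),cv2.minAreaRect(q))
m=cv2.inRange(hsv,(100,120,60),(125,255,255)); m[:,:400]=0; m[:200]=0;m[300:]=0
print('blue',m.sum()//255,P[m>0].mean(0),np.median(P[m>0],0))
roi[:]=0; roi[185:310,365:480]=1
k=roi&(Z>.022)&(Z<.032); print('floor',np.median(P[k],0))
k=roi&(Z>.036)&(Z<.06); k[:,420:]=0; k[:215]=0;k[290:]=0
q=P[k][:,:2].astype(np.float32); print('jaw',k.sum(),P[k].mean(0),cv2.minAreaRect(q))
for v in (242,255,225): print([tuple(np.round(P[v,u],3)) for u in range(376,476,3)])
E
```

```text
0.095 7026 [ 0.4440532  -0.16132531  0.10120567] ((0.44419026374816895, -0.1651531457901001), (0.07314915210008621, 0.09277594089508057), 1.6754710674285889)
0.122 1130 [ 0.44353651 -0.16310513  0.1280258 ] ((0.4433651268482208, -0.16423888504505157), (0.015483139082789421, 0.04866007715463638), 1.0601632595062256)
blue 85 [ 0.64173955 -0.2287783   0.0397136 ] [ 0.64593328 -0.23184455  0.03250192]
floor [ 0.62907822 -0.2247543   0.02798707]
jaw 796 [ 0.58838491 -0.23674132  0.04373117] ((0.5900444984436035, -0.2385251820087433), (0.01813485659658909, 0.07023973017930984), 7.600148677825928)
[(np.float64(0.57), np.float64(-0.241), np.float64(0.007)), (np.float64(0.569), np.float64(-0.235), np.float64(0.022)), (np.float64(0.57), np.float64(-0.232), np.float64(0.028)), (np.float64(0.574), np.float64(-0.232), np.float64(0.029)), (np.float64(0.578), np.float64(-0.232), np.float64(0.028)), (np.float64(0.581), np.float64(-0.232), np.float64(0.03)), (np.float64(0.58), np.float64(-0.226), np.float64(0.043)), (np.float64(0.583), np.float64(-0.225), np.float64(0.045)), (np.float64(0.586), np.fl
[... 4895 characters left out ...]
), np.float64(-0.211), np.float64(0.027)), (np.float64(0.654), np.float64(-0.211), np.float64(0.029)), (np.float64(0.658), np.float64(-0.211), np.float64(0.029)), (np.float64(0.663), np.float64(-0.211), np.float64(0.028)), (np.float64(0.667), np.float64(-0.211), np.float64(0.029)), (np.float64(0.672), np.float64(-0.211), np.float64(0.029)), (np.float64(0.677), np.float64(-0.211), np.float64(0.028)), (np.float64(0.674), np.float64(-0.207), np.float64(0.04)), (np.float64(0.68), np.float64(-0.208), np.float64(0.038)), (np.float64(0.684), np.float64(-0.207), np.float64(0.039)), (np.float64(0.687), np.float64(-0.206), np.float64(0.042)), (np.float64(0.688), np.float64(-0.205), np.float64(0.047))]
```

```bash
python3 -m jog '[-0.001,0,0.02,0,0,-0.006, -0.003,-0.0005,0.05,0,0,-0.012, -0.003,-0.0005,0.08,0,0,-0.012, -0.003,-0.0005,0.105,0,0,-0.012, -0.003,-0.0005,0.118,0,0,-0.012, -0.003,-0.0005,0.125,0,0,-0.012, -0.003,-0.0005,0.125,0,0,-0.012]' 0.05; python3 -m jog '[0,0,0,0,0,0, 0,0,0,0,0,0, 0,0,0,0,0,0, 0,0,0,0,0,0, 0,0,0,0,0,0, 0,0,0,0,0,0]' 0.0 70
```

```text
clock: 2.45
tool_pos: [0.4435, -0.1632, 0.106]
tool_rot: [-3.141, -0.001, 1.594]
ft_force: [-0.2, 0.0, -0.2]
finger_gap: 0.584
gripper_force: 0.0
clock: 3.05
tool_pos: [0.4447, -0.1644, 0.1071]
tool_rot: [3.14, 0.001, 1.593]
ft_force: [3.1, 1.4, 6.8]
finger_gap: 0.174
gripper_force: 69.4
```

```bash
python3 -m jog '[0,0,-0.005,0,0,0, 0,0,-0.02,0,0,0, 0,0,-0.045,0,0,0, 0,0,-0.07,0,0,0, 0,0,-0.08,0,0,0, 0,0,-0.08,0,0,0, 0,0,-0.08,0,0,0]'
cat >> h.py <<'E'
H=.107
SEAT=np.array([.6385,-.2332,.028]); YAW=.139
def frame(): return R.from_euler('z',YAW).as_matrix()
def row(theta,tx,tz,ty=0,h=None,yaw=0):
    """shift/turn taking the present tool pose to: tank tipped theta(deg), toe lower edge at (tx,tz) mm in seat frame"""
    h=H if h is None else h
    o=manip.get_obs(); S=frame(); t=np.radians(theta)
    Rt=S@R.from_euler('zy',[yaw,-t]).as_matrix() if yaw else S@R.from_euler('y',-t).as_matrix()
    toe=SEAT+S@np.array([tx,ty,tz])/1e3; O=toe+Rt@[.048,0,0]; p=O+Rt@[0,0,h]
    Rg=np.stack([Rt[:,1],Rt[:,0],-Rt[:,2]],1)
    Rc=R.from_euler('xyz',o['tool_rot']).as_matrix()
    return np.round(np.r_[Rc.T@(p-o['tool_pos']),R.from_matrix(Rc.T@Rg).as_rotvec()],4)
def state(h=None):
    h=H if h is None else h
    o=manip.get_obs(); S=frame(); Rc=S.T@R.from_euler('xyz',o['tool_rot']).as_matrix()
    Rt=np.stack([Rc[:,1],Rc[:,0],-Rc[:,2]],1); p=S.T@(o['tool_pos']-SEAT)
    O=p-Rt@[0,0,h]; f=lambda a:np.round(1e3*(O+Rt@np.array(a)),1)
    print('t',round(o['clock'],2),'tilt',round(np.degrees(np.arctan2(Rt[2,0],Rt[0,0])),2),'yaw',round(np.degrees(np.arctan2(Rt[1,0],Rt[0,0])),2),'roll',round(np.degrees(Rt[2,1]),2),'O',f([0,0,0]),'toe',f([-.048,0,0]),'heel',f([.041,0,0]),'F',np.round(S.T@o['ft_force'],1),'T',np.round(S.T@o['torque'],2),'gap',round(o['finger_gap']*85,1),'grip',round(o['gripper_force'],1))
E
python3 - <<'E'
from h import *
state(); print(row(0,-60,70).tolist()); print(row(25,-34,40).tolist())
E
```

```text
clock: 3.75
tool_pos: [0.4436, -0.164, 0.1854]
tool_rot: [-3.141, -0.0, 1.593]
ft_force: [0.2, 0.5, -3.5]
finger_gap: 0.169
gripper_force: 68.7
t 3.75 tilt -0.05 yaw -6.7 roll 0.02 O [-183.5   95.6   50.4] toe [-231.2  101.2   50.5] heel [-142.8   90.8   50.4] F [ 0.3  0.5 -3.5] T [-0.01 -0.04 -0.02] gap 14.4 grip 68.7
[-0.0749, 0.1814, -0.0197, -0.0008, -0.0005, -0.117]
[-0.0776, 0.1579, 0.0, -0.4366, 0.0251, -0.1153]
```

```bash
python3 -m jog '[-0.008,0.016,0,-0.044,0.0025,-0.012, -0.02,0.04,0,-0.11,0.006,-0.03, -0.035,0.07,0,-0.19,0.011,-0.05, -0.05,0.1,0,-0.28,0.016,-0.074, -0.062,0.126,0,-0.35,0.02,-0.092, -0.071,0.145,0,-0.4,0.023,-0.106, -0.0776,0.158,0,-0.4366,0.025,-0.115, -0.0776,0.158,0,-0.4366,0.025,-0.115, -0.0776,0.158,0,-0.4366,0.025,-0.115, -0.0776,0.158,0,-0.4366,0.025,-0.115]'
python3 - <<'E'
from h import *
state(); save('wrist','w2.png'); save('scene','s2.png')
im=cv2.imread('pics/s2.png')[160:290,290:430]; cv2.imwrite('pics/s2c.png',cv2.resize(im,None,fx=4.4,fy=4.4,interpolation=cv2.INTER_CUBIC))
E
```

```text
clock: 4.75
tool_pos: [0.6029, -0.2377, 0.1858]
tool_rot: [2.706, -0.0, 1.71]
ft_force: [-0.4, 1.0, -2.2]
finger_gap: 0.169
gripper_force: 68.8
t 4.75 tilt 24.94 yaw -0.02 roll 0.01 O [ 9.2  0.5 60.7] toe [-34.3   0.5  40.5] heel [46.4  0.5 78. ] F [-0.3  1.  -2.2] T [ 0.02  0.7  -0.02] gap 14.3 grip 68.8
```

View pics/w2.png

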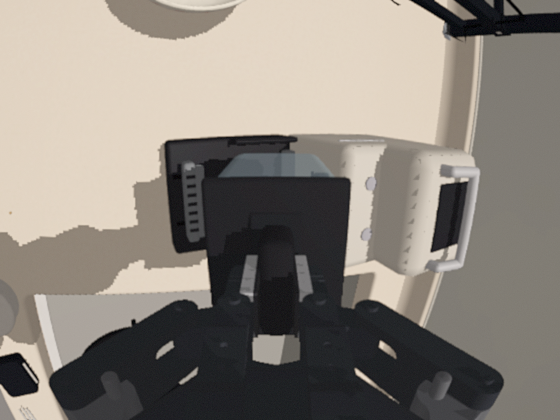

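View pics/s2c.png

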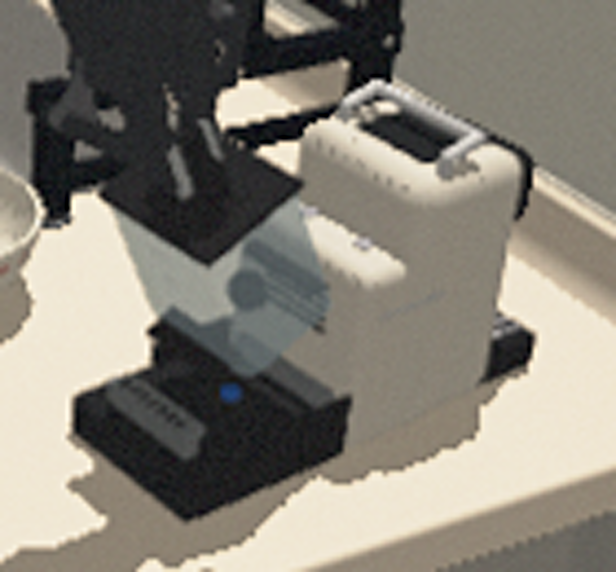

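The wrist view shows the held tank tipped (lid at (276,235)), clear of the jaw at (192,202). The scene crop shows it over the seat, with the lip at (155,415), the pin at (231,393) and the back wall behind. I'll check the lateral offset from jaw and lid in this same view.

```bash
python3 - <<'E'
from h import *
o=manip.get_obs(); c=dict(np.load('pics/w2.png.npz')); P=wpts(c,o); S=frame(); Q=(P-SEAT)@S*1e3
k=np.zeros(Q.shape[:2],bool); k[140:260,165:203]=1
k&=(Q[...,2]>9)&(Q[...,2]<25)&(Q[...,0]<-30)
q=Q[k]; print('jaw',k.sum(),np.percentile(q,[2,50,98],axis=0).round(1), cv2.minAreaRect(q[:,:2].astype(np.float32)))
k[:]=0; k[170:300,195:360]=1; Rg=S.T@R.from_euler('xyz',o['tool_rot']).as_matrix(); p=1e3*S.T@(o['tool_pos']-SEAT)
L=(Q-p)@Rg  # tool frame
k&=(abs(L[...,2]-6)<5); q=L[k]; print('lid in tool',k.sum(),np.percentile(q,[1,50,99],axis=0).round(1), cv2.minAreaRect(q[:,:2].astype(np.float32)))
for u in (240,225,310): print(np.round(L[200:290:20,u],1).tolist())
E
```

```text
jaw 1349 [[-56.6 -32.9  11.3]
 [-50.2   3.6  17. ]
 [-41.6  34.3  19. ]] ((-50.169960021972656, 0.07499313354492188), (71.6417236328125, 16.853158950805664), 86.38288116455078)
lid in tool 12411 [[-17.8 -36.4   2.6]
 [ 25.7  -0.6   5.3]
 [ 45.4  34.3   7.8]] ((11.870704650878906, -1.0205192565917969), (73.39945983886719, 68.316650390625), 89.86936950683594)
[[34.6, -18.3, 5.8], [24.9, -18.5, 4.6], [13.8, -19.0, 6.0], [2.9, -19.4, 5.7], [6.8, -16.5, -21.9]]
[[34.7, -25.5, 5.4], [24.3, -26.1, 6.3], [13.6, -26.6, 6.3], [2.6, -27.2, 5.9], [-9.0, -27.9, 5.4]]
[[34.6, 15.2, 5.9], [24.8, 15.4, 4.8], [14.1, 15.8, 5.3], [2.7, 16.4, 6.0], [10.7, 12.7, -28.6]]
```

```bash
python3 - <<'E'
from h import *
for z in (20,8,3): print(row(25,-34.5,z,.5).tolist())
E
```

```text
[0.0002, -0.0094, 0.0187, 0.0, 0.0004, 0.0]
[0.0002, -0.0145, 0.0296, 0.0, 0.0004, 0.0]
[0.0002, -0.0166, 0.0341, 0.0, 0.0004, 0.0]
```

```bash
python3 -m jog '[0,-0.003,0.006,0,0,0, 0,-0.0065,0.013,0,0,0, 0,-0.0094,0.0187,0,0,0, 0,-0.012,0.0242,0,0,0, 0,-0.0145,0.0296,0,0,0, 0,-0.0157,0.032,0,0,0, 0,-0.0166,0.0341,0,0,0, 0,-0.0166,0.0341,0,0,0, 0,-0.0166,0.0341,0,0,0]'
python3 - <<'E'
from h import *
state()
for a in ((25,-34.5,.5),(22.5,-40,.5),(22.5,-44,.5)): print(row(*a,.5).tolist())
E
```

```text
clock: 5.75
tool_pos: [0.6031, -0.2384, 0.1486]
tool_rot: [2.704, 0.001, 1.71]
ft_force: [-0.1, 0.3, -2.6]
finger_gap: 0.173
gripper_force: 68.7
t 5.75 tilt 25.05 yaw 0.0 roll -0.04 O [ 9.5 -0.3 23.6] toe [-34.   -0.4   3.3] heel [46.7 -0.3 41. ] F [-0.1  0.3 -2.6] T [-0.01  0.67  0.06] gap 14.7 grip 68.7
[0.0008, -0.0016, 0.0023, 0.001, 0.0007, 0.0001]
[0.0008, -0.0019, 0.0022, 0.0446, 0.0007, 0.0001]
[0.0008, -0.0055, 0.0005, 0.0446, 0.0007, 0.0001]
```

```bash
python3 -m jog '[0.0003,-0.0008,0.0012,0,0,0, 0.0005,-0.0016,0.0023,0,0,0, 0.0005,-0.0016,0.0023,0.01,0,0, 0.0005,-0.0017,0.0023,0.025,0,0, 0.0005,-0.0019,0.0022,0.0446,0,0, 0.0005,-0.003,0.0017,0.0446,0,0, 0.0005,-0.0042,0.0011,0.0446,0,0, 0.0005,-0.0042,0.0011,0.0446,0,0]'
python3 - <<'E'
from h import *
state()
for a in ((22.5,-45,.3),(22.5,-48,.3)): print(row(*a,.3).tolist())
E
```

```text
clock: 6.55
tool_pos: [0.5994, -0.2383, 0.1455]
tool_rot: [2.749, 0.0, 1.71]
ft_force: [-0.6, 0.7, -4.0]
finger_gap: 0.168
gripper_force: 68.7
t 6.55 tilt 22.48 yaw -0.01 roll -0.02 O [ 1.5  0.3 18.6] toe [-42.9   0.3   0.3] heel [39.4  0.3 34.3] F [-0.5  0.7 -4. ] T [-0.    0.69  0.04] gap 14.3 grip 68.7
[-0.0001, -0.002, -0.0009, -0.0003, 0.0005, -0.0001]
[-0.0001, -0.0048, -0.002, -0.0003, 0.0005, -0.0001]
```

```bash
python3 -m jog '[0,-0.001,-0.0004,0,0,0, 0,-0.002,-0.0008,0,0,0, 0,-0.003,-0.0012,0,0,0, 0,-0.0039,-0.0016,0,0,0, 0,-0.0039,-0.0016,0,0,0]'
python3 - <<'E'
from h import *
state()
for a in ((22.5,-49,.3),(22.5,-51,.3)): print(row(*a,.3).tolist())
E
```

```text
clock: 7.05
tool_pos: [0.5959, -0.2389, 0.1458]
tool_rot: [2.748, 0.0, 1.71]
ft_force: [5.8, 1.8, -6.7]
finger_gap: 0.17
gripper_force: 68.3
t 7.05 tilt 22.57 yaw 0.02 roll -0.03 O [-1.9  0.2 19. ] toe [-46.3   0.2   0.6] heel [35.9  0.2 34.8] F [ 6.   1.  -6.7] T [-0.05 -0.93 -0.07] gap 14.4 grip 68.3
[0.0, -0.0025, -0.0007, 0.0012, 0.0004, 0.0003]
[0.0, -0.0044, -0.0015, 0.0012, 0.0004, 0.0003]
```

```bash
python3 -m jog '[0,-0.0009,-0.0003,0,0,0, 0,-0.0018,-0.0006,0,0,0, 0,-0.0027,-0.0009,0,0,0, 0,-0.0035,-0.0011,0,0,0, 0,-0.0035,-0.0011,0,0,0]'
python3 - <<'E'
from h import *
state()
for a in ((22.5,-50.5,.3),(22.5,-51,.3)): print(row(*a,.3).tolist())
for th,x in ((18,-50.8),(13,-51.4),(8,-52),(4,-52.5)): print(th,row(th,x,.5,.3).tolist())
E
```

```text
clock: 7.55
tool_pos: [0.5926, -0.2394, 0.1458]
tool_rot: [2.747, 0.001, 1.71]
ft_force: [7.3, 1.6, -6.2]
finger_gap: 0.172
gripper_force: 68.6
t 7.55 tilt 22.61 yaw 0.03 roll -0.03 O [-5.1  0.2 19. ] toe [-49.5   0.1   0.5] heel [32.7  0.2 34.8] F [ 7.4  0.5 -6.2] T [ 0.08 -1.44 -0.1 ] gap 14.6 grip 68.6
[0.0001, -0.0008, -0.0001, 0.002, 0.0004, 0.0005]
[0.0001, -0.0013, -0.0003, 0.002, 0.0004, 0.0005]
18 [0.0001, 0.0072, 0.0037, 0.0805, 0.0004, 0.0005]
13 [0.0001, 0.0154, 0.0088, 0.1678, 0.0005, 0.0005]
8 [0.0001, 0.0231, 0.0146, 0.2551, 0.0005, 0.0005]
4 [0.0001, 0.0288, 0.0198, 0.3249, 0.0005, 0.0005]
```

```bash
python3 -m jog '[0,-0.0011,-0.0002,0,0,0, 0,-0.0011,-0.0002,0,0,0, 0,0.0028,0.0017,0.04,0,0, 0,0.0068,0.0035,0.0805,0,0, 0,0.011,0.006,0.124,0,0, 0,0.0151,0.0087,0.1678,0,0, 0,0.0151,0.0087,0.1678,0,0]'
python3 - <<'E'
from h import *
state()
for th,x in ((13,-51.75),(8,-52.3),(6,-52.5),(4,-52.7)): print(th,row(th,x,.5,.3).tolist())
E
```

```text
clock: 8.25
tool_pos: [0.6114, -0.237, 0.1436]
tool_rot: [2.915, 0.001, 1.711]
ft_force: [7.5, 2.7, -2.1]
finger_gap: 0.171
gripper_force: 69.5
t 8.25 tilt 12.99 yaw 0.08 roll -0.05 O [-3.3 -0.  11.3] toe [-50.1  -0.1   0.5] heel [36.7  0.  20.5] F [ 7.8  1.6 -2.1] T [ 0.2  -2.02 -0.17] gap 14.6 grip 69.5
13 [0.0003, -0.0017, -0.0004, -0.0002, 0.0007, 0.0013]
8 [0.0003, 0.0069, 0.0041, 0.0871, 0.0007, 0.0013]
6 [0.0003, 0.0103, 0.0061, 0.122, 0.0007, 0.0013]
4 [0.0003, 0.0136, 0.0082, 0.1569, 0.0008, 0.0013]
```

```bash
python3 -m jog '[0,-0.0017,-0.0004,0,0,0, 0,-0.0017,-0.0004,0,0,0]'
cat >> h.py <<'E'
def lid(fn):
    o=manip.get_obs(); c=save('wrist',fn); P=wpts(c,o); L=(P-o['tool_pos'])@R.from_euler('xyz',o['tool_rot']).as_matrix()*1e3
    k=(abs(L[...,0]-20)<20)&(abs(abs(L[...,1])-24)<9)&(abs(L[...,2]-6)<7)
    A=np.c_[L[k][:,:2],np.ones(k.sum())]; s=np.linalg.lstsq(A,L[k][:,2],rcond=None)[0]
    k2=(abs(L[...,0]-20)<15)&(abs(L[...,1])<50)&(abs(L[...,2]-6)<5)
    print('lid slope deg(x,y)',np.degrees(s[:2]).round(2),'z0',s[2].round(2),'y ext',np.percentile(L[k2][:,1],[.5,99.5]).round(1))
E
python3 - <<'E'
from h import *
state(); lid('w3.png')
for th,x in ((13,-51.75),(8,-52.3),(6,-52.5),(4,-52.7)): print(th,row(th,x,.5,.3).tolist())
E
```

```text
clock: 8.45
tool_pos: [0.6087, -0.2373, 0.1438]
tool_rot: [2.913, 0.001, 1.71]
ft_force: [8.0, 1.9, -3.4]
finger_gap: 0.165
gripper_force: 69.2
t 8.45 tilt 13.08 yaw 0.04 roll -0.05 O [-5.8 -0.  11.5] toe [-52.6  -0.    0.7] heel [34.1  0.  20.8] F [ 8.2  0.8 -3.4] T [ 0.15 -2.26 -0.11] gap 14.0 grip 69.2
lid slope deg(x,y) [-0.21 -1.14] z0 5.72 y ext [-36.2  35. ]
13 [0.0002, 0.0009, 0.0004, 0.0013, 0.0007, 0.0006]
8 [0.0002, 0.0095, 0.0049, 0.0886, 0.0007, 0.0006]
6 [0.0002, 0.0129, 0.0069, 0.1235, 0.0007, 0.0005]
4 [0.0002, 0.0162, 0.0091, 0.1584, 0.0007, 0.0005]
```

```bash
python3 - <<'E'
s=open('h.py').read()
s=s.replace("H=.107\n","H=.107\nPHI=np.radians(1.1)\nRP=R.from_euler('y',-PHI).as_matrix()\n")
s=s.replace("Rg=np.stack([Rt[:,1],Rt[:,0],-Rt[:,2]],1)","Rn=Rt@RP.T; Rg=np.stack([Rn[:,1],Rn[:,0],-Rn[:,2]],1)")
s=s.replace("Rt=np.stack([Rc[:,1],Rc[:,0],-Rc[:,2]],1);","Rt=np.stack([Rc[:,1],Rc[:,0],-Rc[:,2]],1)@RP;")
s=s.replace("    o=manip.get_obs(); c=save('wrist',fn); P","    o=manip.get_obs(); c=save('wrist',fn) if not fn.endswith('z') else dict(np.load(fn)); P")
open('h.py','w').write(s)
E
python3 - <<'E'
from h import *
state()
c=dict(np.load('pics/w2.png.npz')); o=dict(tool_pos=np.zeros(3),tool_rot=np.zeros(3)); L=wpts(c,o)*1e3
k=(abs(L[...,0]-20)<20)&(abs(abs(L[...,1])-24)<9)&(abs(L[...,2]-6)<7)
A=np.c_[L[k][:,:2],np.ones(k.sum())]; print(np.degrees(np.linalg.lstsq(A,L[k][:,2],rcond=None)[0][:2]))
for th in (13,8,6,4): print(th,row(th,-53+6*np.sin(np.radians(th)),.5,.3).tolist())
E
```

```text
t 8.5 tilt 14.18 yaw 0.04 roll -0.04 O [-3.9  0.  12. ] toe [-50.4  -0.    0.3] heel [35.9  0.  22.1] F [ 8.6  1.  -4.2] T [ 0.16 -2.29 -0.13] gap 14.6 grip 69.2
[-0.25012865 -0.13022181]
13 [0.0002, 0.001, 0.0005, 0.0205, 0.0007, 0.0006]
8 [0.0002, 0.0097, 0.0049, 0.1078, 0.0007, 0.0006]
6 [0.0002, 0.013, 0.007, 0.1427, 0.0007, 0.0005]
4 [0.0002, 0.0163, 0.0091, 0.1776, 0.0007, 0.0005]
```

```bash
python3 -m jog '[0,0,0,0,0,0, 0,0.0017,0.0006,0.0205,0,0, 0,0.0062,0.0028,0.064,0,0, 0,0.0105,0.005,0.108,0,0, 0,0.0138,0.007,0.143,0,0, 0,0.0138,0.007,0.143,0,0, 0,0.0138,0.007,0.143,0,0]' 0 100
python3 - <<'E'
from h import *
state(); lid('w4.png')
for th in (6,4,2,0): print(th,row(th,-52.2+6*np.sin(np.radians(th)),.5,.3).tolist())
E
```

```text
clock: 9.2
tool_pos: [0.6242, -0.2351, 0.1398]
tool_rot: [3.056, 0.001, 1.71]
ft_force: [8.2, 1.6, -3.3]
finger_gap: 0.16
gripper_force: 101.1
t 9.2 tilt 6.0 yaw 0.04 roll -0.04 O [-3.3 -0.   5.3] toe [-51.   -0.    0.3] heel [37.5  0.   9.6] F [ 8.3  0.5 -3.3] T [ 0.09 -2.5  -0.1 ] gap 13.6 grip 101.1
lid slope deg(x,y) [-0.26 -1.07] z0 6.02 y ext [-36.4  34.9]
6 [0.0002, -0.0004, -0.0002, 0.0, 0.0007, 0.0004]
4 [0.0002, 0.0032, 0.0015, 0.0349, 0.0007, 0.0004]
2 [0.0002, 0.0066, 0.0033, 0.0698, 0.0007, 0.0004]
0 [0.0002, 0.01, 0.0052, 0.1047, 0.0007, 0.0004]
```

```bash
python3 -m jog '[0,-0.0005,0,0,0,0, 0,-0.001,-0.0001,0,0,0, 0,-0.001,-0.0001,0,0,0]'
python3 - <<'E'
from h import *
state()
for th in (4,2,0): print(th,row(th,-52.5+6*np.sin(np.radians(th)),.5,.3).tolist())
E
```

```text
clock: 9.55
tool_pos: [0.6228, -0.2353, 0.1399]
tool_rot: [3.056, 0.001, 1.71]
ft_force: [8.9, 0.8, -4.8]
finger_gap: 0.165
gripper_force: 101.0
t 9.55 tilt 6.01 yaw 0.01 roll -0.04 O [-4.6 -0.   5.5] toe [-52.4  -0.    0.5] heel [36.1 -0.   9.8] F [ 8.9 -0.4 -4.8] T [ 0.08 -2.72 -0.13] gap 14.0 grip 101.0
4 [0.0003, 0.0041, 0.0017, 0.0352, 0.0007, 0.0002]
2 [0.0003, 0.0075, 0.0035, 0.0701, 0.0007, 0.0002]
0 [0.0003, 0.0109, 0.0054, 0.105, 0.0007, 0.0001]
```

```bash
python3 -m jog '[0,0.0019,0.0008,0.0176,0,0, 0,0.0037,0.0017,0.0352,0,0, 0,0.0054,0.0026,0.0526,0,0, 0,0.0071,0.0035,0.07,0,0, 0,0.0071,0.0035,0.07,0,0]'
python3 - <<'E'
from h import *
state(); lid('w5.png')
for th in (2,1,0): print(th,row(th,-52.9+6*np.sin(np.radians(th)),.3,.3).tolist())
E
```

```text
clock: 10.05
tool_pos: [0.6306, -0.2344, 0.1369]
tool_rot: [3.126, 0.001, 1.71]
ft_force: [8.8, 1.6, -2.6]
finger_gap: 0.161
gripper_force: 101.7
t 10.05 tilt 1.99 yaw 0.01 roll -0.06 O [-4.2 -0.2  1.9] toe [-52.2  -0.2   0.3] heel [36.7 -0.2  3.4] F [ 8.9  0.3 -2.6] T [ 0.14 -2.6  -0.17] gap 13.7 grip 101.7
lid slope deg(x,y) [-0.25 -1.03] z0 6.09 y ext [-36.3  34.9]
2 [0.0003, -0.0004, -0.0, 0.0001, 0.0009, 0.0002]
1 [0.0003, 0.0014, 0.0008, 0.0175, 0.0009, 0.0002]
0 [0.0003, 0.0032, 0.0017, 0.035, 0.0009, 0.0002]
```

```bash
python3 -m jog '[0,0.0005,0.0004,0.009,0,0, 0,0.0014,0.0008,0.0175,0,0, 0,0.0023,0.0013,0.0265,0,0, 0,0.0032,0.0017,0.035,0,0, 0,0.0032,0.0017,0.035,0,0]'
python3 - <<'E'
from h import *
state()
for x in (-51,-48,-47.5): print(row(0,x,.3,.3).tolist())
E
```

```text
clock: 10.6
tool_pos: [0.6338, -0.2339, 0.1354]
tool_rot: [-3.123, 0.001, 1.71]
ft_force: [9.5, 0.8, -0.3]
finger_gap: 0.158
gripper_force: 101.8
t 10.6 tilt 0.02 yaw -0.0 roll -0.06 O [-4.7 -0.2  0.4] toe [-52.7  -0.2   0.4] heel [36.3 -0.2  0.4] F [ 9.5 -0.6 -0.3] T [ 0.15 -2.9  -0.2 ] gap 13.5 grip 101.8
[0.0004, 0.0018, 0.0001, 0.0004, 0.0011, -0.0]
[0.0004, 0.0048, 0.0, 0.0004, 0.0011, -0.0]
[0.0004, 0.0053, -0.0, 0.0004, 0.0011, -0.0]
```

```bash
python3 -m jog '[0,0.0008,0,0,0,0, 0,0.0018,0,0,0,0, 0,0.0028,0,0,0,0, 0,0.0038,0,0,0,0, 0,0.0044,0,0,0,0, 0,0.0044,0,0,0,0]'
python3 - <<'E'
from h import *
state(); lid('w6.png')
E
```

```text
clock: 11.2
tool_pos: [0.6365, -0.2334, 0.1354]
tool_rot: [-3.12, 0.001, 1.709]
ft_force: [1.7, 2.3, 5.6]
finger_gap: 0.158
gripper_force: 102.6
t 11.2 tilt -0.13 yaw -0.02 roll -0.07 O [-2.2 -0.1  0.4] toe [-50.2  -0.1   0.5] heel [38.8 -0.1  0.3] F [2.  2.  5.6] T [ 0.3  -1.25 -0.26] gap 13.4 grip 102.6
lid slope deg(x,y) [-0.19 -0.85] z0 6.11 y ext [-36.4  34.8]
```

```bash
python3 -m jog '[0,0,-0.0004,0,0,0, 0,0,-0.0006,0,0,0, 0,0,-0.0006,0,0,0, 0,0,-0.0006,0,0,0]'
python3 - <<'E'
from h import *
state(); save('scene','s3.png')
im=cv2.imread('pics/s3.png')[170:290,290:430]; cv2.imwrite('pics/s3c.png',cv2.resize(im,None,fx=5,fy=5,interpolation=cv2.INTER_CUBIC))
E
```

```text
clock: 11.65
tool_pos: [0.6369, -0.2334, 0.1354]
tool_rot: [-3.12, 0.001, 1.71]
ft_force: [7.5, 1.7, -1.6]
finger_gap: 0.16
gripper_force: 101.4
t 11.65 tilt -0.11 yaw -0.01 roll -0.05 O [-1.8 -0.   0.4] toe [-49.8  -0.    0.5] heel [39.2 -0.   0.4] F [ 7.7  0.6 -1.6] T [ 0.02 -2.27 -0.15] gap 13.6 grip 101.4
```

View pics/s3c.png

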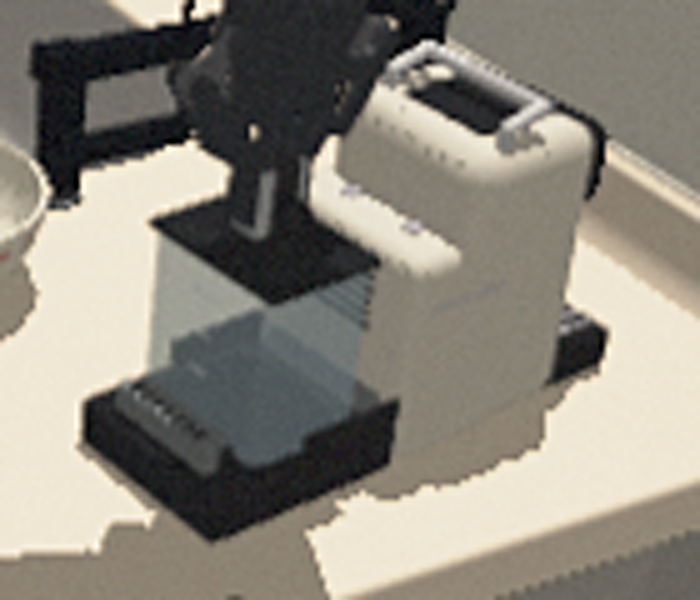

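The crop shows the tank level in the seat with its toe under the lip at (170,430), and the rub on the floor is relieved now. Following the spring home.

```bash
python3 -m jog '[0,0.0007,0,0,0,0, 0,0.0014,0,0,0,0, 0,0.002,0,0,0,0, 0,0.002,0,0,0,0, 0,0.002,0,0,0,0]'
python3 - <<'E'
from h import *
state()
E
```

```text
clock: 12.2
tool_pos: [0.638, -0.2331, 0.1355]
tool_rot: [-3.119, 0.001, 1.71]
ft_force: [2.8, 0.2, 4.6]
finger_gap: 0.161
gripper_force: 102.5
t 12.2 tilt -0.2 yaw -0.02 roll -0.05 O [-0.8  0.1  0.5] toe [-48.8   0.1   0.6] heel [40.2  0.1  0.3] F [ 2.8 -0.1  4.6] T [ 0.07 -1.31 -0.18] gap 13.7 grip 102.5
```

```bash
python3 -m jog '[0,0,-0.0005,-0.004,0,0, 0,0,-0.0005,-0.004,0,0, 0,0.0006,-0.0005,-0.004,0,0, 0,0.0012,-0.0005,-0.004,0,0, 0,0.0012,-0.0005,-0.004,0,0]'
python3 - <<'E'
from h import *
state()
E
```

```text
clock: 12.7
tool_pos: [0.6396, -0.2329, 0.1355]
tool_rot: [-3.123, 0.001, 1.71]
ft_force: [7.3, -0.1, 0.2]
finger_gap: 0.163
gripper_force: 101.8
t 12.7 tilt 0.05 yaw -0.01 roll -0.04 O [1.2 0.1 0.5] toe [-46.8   0.1   0.5] heel [42.2  0.1  0.6] F [ 7.2 -1.1  0.2] T [-0.13 -1.88 -0.13] gap 13.8 grip 101.8
```

```bash
python3 -m jog '[0,0.0004,-0.0001,0,0,0, 0,0.0008,-0.0002,0,0,0, 0,0.0012,-0.0002,0,0,0, 0,0.0012,-0.0002,0,0,0, 0,0.0012,-0.0002,0,0,0]'
python3 - <<'E'
from h import *
state(); lid('w7.png')
E
```

```text
clock: 13.2
tool_pos: [0.6402, -0.2327, 0.1355]
tool_rot: [-3.122, 0.0, 1.71]
ft_force: [4.3, -0.5, -3.2]
finger_gap: 0.16
gripper_force: 101.6
t 13.2 tilt -0.03 yaw -0.02 roll -0.02 O [1.7 0.3 0.5] toe [-46.3   0.3   0.5] heel [42.7  0.3  0.5] F [ 4.2 -1.1 -3.2] T [-0.25 -1.48 -0.09] gap 13.6 grip 101.6
lid slope deg(x,y) [-0.03 -0.68] z0 6.13 y ext [-36.6  34.8]
```

```bash
python3 -m jog '[0,0.0004,0,0,0,0, 0,0.0004,0.0004,0,0,0, 0,0.0004,0.0008,0,0,0, 0,0.0004,0.0012,0,0,0, 0,0.0004,0.0014,0,0,0, 0,0.0004,0.0014,0,0,0, 0,0.0004,0.0014,0,0,0]'
python3 - <<'E'
from h import *
state(); lid('w8.png')
E
```

```text
clock: 13.95
tool_pos: [0.6404, -0.2327, 0.1355]
tool_rot: [-3.123, 0.001, 1.709]
ft_force: [-2.5, 0.9, 11.3]
finger_gap: 0.165
gripper_force: 103.2
t 13.95 tilt 0.01 yaw -0.02 roll -0.08 O [2.  0.  0.5] toe [-46.    0.    0.5] heel [43.   0.   0.5] F [-2.4  1.2 11.3] T [ 0.25  0.06 -0.14] gap 14.0 grip 103.2
lid slope deg(x,y) [-0.21 -0.53] z0 6.11 y ext [-36.6  34.7]
```

```bash
python3 -m jog '[0,0,-0.0006,0,0,0, 0,0,-0.0006,0,0,0, 0,0,-0.0006,0,0,0, 0,0,-0.0006,0,0,0]' 0.032 40; python3 -m jog '[0,0,-0.005,0,0,0, 0,0,-0.015,0,0,0, 0,0,-0.03,0,0,0, 0,0,-0.05,0,0,0, 0,0,-0.05,0,0,0, 0,0,-0.05,0,0,0]'
python3 - <<'E'
from h import *
state()
o=manip.get_obs(); c=save('wrist','w9.png'); t=save('top','t9.png')
S=frame()
for n,P in (('w',wpts(c,o)),('t',pts(t))):
    Q=(P-SEAT)@S*1e3
    for lo,hi in((94,107),(124,134)):
        k=(Q[...,2]>lo)&(Q[...,2]<hi)&(abs(Q[...,0])<50)&(abs(Q[...,1])<60); q=Q[k]
        if hi<110: k&=abs(Q[...,0])>10; k&=abs(Q[...,0])<30; k&=abs(Q[...,1])<40
        a=Q[k]; A=np.c_[a[:,:2],np.ones(len(a))]; s=np.linalg.lstsq(A,a[:,2],rcond=None)[0]
        print(n,lo,k.sum(),np.percentile(q[:,:2],[1,99],axis=0).round(1).tolist(),'plane',s.round(3),cv2.minAreaRect(q[:,:2].astype(np.float32)))
E
```

```text
clock: 14.4
tool_pos: [0.6405, -0.2325, 0.1347]
tool_rot: [-3.122, 0.0, 1.71]
ft_force: [0.1, 0.5, -0.1]
finger_gap: 0.371
gripper_force: 0.0
clock: 15.0
tool_pos: [0.6419, -0.2325, 0.1855]
tool_rot: [-3.123, 0.001, 1.71]
ft_force: [0.6, -0.5, 0.0]
finger_gap: 0.376
gripper_force: 0.0
t 15.0 tilt 0.04 yaw -0.01 roll -0.07 O [ 3.5  0.1 50.5] toe [-44.5   0.1  50.5] heel [44.5  0.1 50.6] F [ 0.5 -0.6  0. ] T [ 0.03 -0.01  0.02] gap 32.0 grip 0.0
w 94 6188 [[-34.7, -44.7], [36.4, 45.6]] plane [-7.00000e-03 -1.00000e-03  1.01778e+02] ((0.7544708251953125, -0.2540168762207031), (93.02165222167969, 73.64667510986328), 89.964111328125)
w 124 2042 [[-7.0, -23.4], [8.6, 23.8]] plane [-1.70000e-02 -1.70000e-02  1.28535e+02] ((0.8675756454467773, 0.09970474243164062), (48.88550567626953, 16.12789535522461), 89.08342742919922)Traceback (most recent call last):
  File "<stdin>", line 11, in <module>
    return _quantile_unchecked(
        a, q, axis, out, overwrite_input, method, keepdims, weights)
    return _ureduce(a,
                    func=_quantile_ureduce_func,
    ...<5 lines>...
                    overwrite_input=overwrite_input,
                    method=method)
    r = func(a, **kwargs)
    result = _quantile(arr,
                       quantiles=q,
    ...<2 lines>...
                       out=out,
                       weights=wgt)
    slices_having_nans = np.isnan(arr[-1, ...])
                                  ~~~^^^^^^^^^
IndexError: index -1 is out of bounds for axis 0 with size 0
```

View pics/w9.png

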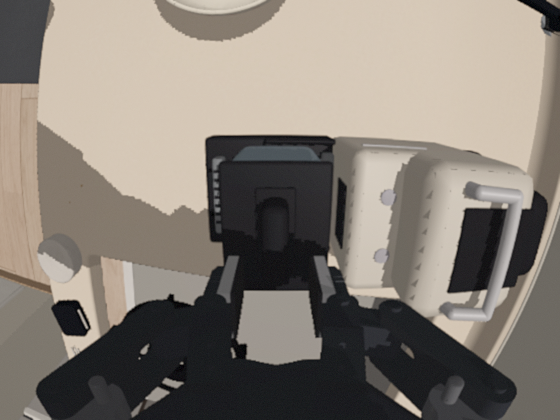

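The wrist view shows the tank sitting in the seat at (275,215) with its lid level within about 0.4° and 0.8 mm high. I'll press once more on the rib with the shut fingers.

```bash
python3 -m jog '[0,-0.003,0,-0.018,0,0, 0,-0.0065,0.005,-0.018,0,0, 0,-0.0065,0.012,-0.018,0,0, 0,-0.0065,0.018,-0.018,0,0, 0,-0.0065,0.023,-0.018,0,0, 0,-0.0065,0.026,-0.018,0,0, 0,-0.0065,0.0275,-0.018,0,0, 0,-0.0065,0.0285,-0.018,0,0, 0,-0.0065,0.029,-0.018,0,0, 0,-0.0065,0.029,-0.018,0,0]' 0 20
```

```text
clock: 16.1
tool_pos: [0.6347, -0.2335, 0.1574]
tool_rot: [-3.141, 0.001, 1.71]
ft_force: [-4.5, 1.3, 11.2]
finger_gap: -0.001
gripper_force: 6.1
```

```bash
python3 -m jog '[0,0,0.0003,0,0,0, 0,0,0.0006,0,0,0, 0,0,0.0006,0,0,0]'; python3 -m jog '[0,0,-0.003,0,0,0, 0,0,-0.015,0,0,0, 0,0,-0.04,0,0,0, 0,0,-0.07,0,0,0, 0,0,-0.09,0,0,0, 0,0,-0.09,0,0,0, 0,0,-0.09,0,0,0]'
python3 - <<'E'
from h import *
o=manip.get_obs(); c=save('wrist','w10.png'); S=frame(); Q=(wpts(c,o)-SEAT)@S*1e3
k=(Q[...,2]>94)&(Q[...,2]<107)&(abs(Q[...,0])>10)&(abs(Q[...,0])<30)&(abs(Q[...,1])<40)
a=Q[k]; print(np.linalg.lstsq(np.c_[a[:,:2],np.ones(len(a))],a[:,2],rcond=None)[0].round(4),k.sum())
k=(Q[...,2]>124)&(Q[...,2]<134)&(abs(Q[...,0])<30)&(abs(Q[...,1])<40); print('rib',np.percentile(Q[k],[2,50,98],axis=0).round(1).tolist())
# floor reference: jaw top / foot floor near front
k=(abs(Q[...,1])<50)&(abs(Q[...,0]+62)<4)&(abs(Q[...,2])<4); print('floor',k.sum(),np.median(Q[k],0))
k=(abs(Q[...,1])<30)&(Q[...,0]<-40)&(Q[...,0]>-62)&(Q[...,2]>8)&(Q[...,2]<25); print('jaw',np.percentile(Q[k],[3,50,97],axis=0).round(1).tolist())
E
```

```text
clock: 16.4
tool_pos: [0.6348, -0.2335, 0.1573]
tool_rot: [3.141, 0.002, 1.71]
ft_force: [-7.0, 2.4, 16.9]
finger_gap: 0.0
gripper_force: 8.7
clock: 17.1
tool_pos: [0.6349, -0.2335, 0.2457]
tool_rot: [-3.141, 0.001, 1.71]
ft_force: [-0.3, 0.0, 0.1]
finger_gap: -0.004
gripper_force: 0.0
[-6.900000e-03 -5.000000e-04  1.016388e+02] 4357
rib [[-7.0, -22.7, 124.7], [0.5, 1.6, 128.8], [8.3, 23.2, 130.5]]
floor 467 [-6.27058510e+01  3.98042421e+00  4.97176633e-02]
jaw [[-57.2, -28.0, 14.9], [-51.1, 0.6, 16.8], [-45.4, 28.0, 18.6]]
```

```bash
python3 -c "
from rig import manip
print(manip.finish_job())"
```

```text
the job is handed in; nothing more can be done
None
```

The water tank is seated on the coffee machine with its toe under the lip and its heel below the ledge. I pressed it down with about 17 N, let go and handed the job in at about 17 s; the hand-in gave no verdict. The rib top measures about 129 mm above the seat floor, as it should when flat on the pin. The arm kept clear of the bowl, timer and spice tin.

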